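# Set the microscope light by clicks and switch it on

### The job

Set the microscope's light: gently push the orange fin of the click-stop dial round clockwise (seen from above) with a fingertip, exactly four clicks from where it stands. Only then press the green lamp button on the same box fully down and let it spring back. Push only, do not pinch the fin, and leave the dishes, jar, beaker, tweezers and marker where they are.

Things in the scene. Friction and masses are not known exactly. Their poses are not given: they have to be found in the camera images.
- controller: white light-controller box with grey top, 160 (x) x 230 (y) x 70 mm high, fixed to the table. Origin: centre of its underside; z up. In its frame the dial's axis is at x 0, y +45 mm and the button at x 0, y -75 mm.
- dial_hub (a point): point on the dial's upright axis at the top of its black disc, 85 mm above the table. Disc: 80 mm diameter, 14 mm thick, lying flat on the box. On it stands one orange radial fin with a white line on top: 9 mm thick, 27 mm high (table height 85 to 112 mm), from 2 mm to 40 mm out from the axis. The rest of the disc's top is bare.
- fin_end (a point): outer end of the fin at its top edge, 40 mm out from the dial's axis and 112 mm above the table; it turns with the dial. The fin points from dial_hub to here. At the start it points 210 degrees (counter-clockwise from above) from the box's own +x axis.
- dial (a joint): turn of the dial in rad, clockwise from above positive, 0 at the start, turning freely from -2 to +8 clicks between end stops. One click stop every 30 degrees (0.524 rad), each with a white tick on the box; four clicks are 2.094. The dial resists to half-way between two stops (about 2 N at the fin, 33 mm out), then jumps on by itself to the next stop and stays there.
- lamp_button (a joint): travel of the button in m, down positive, 0 at rest, 0.006 fully down (about 4 N); springs back when released.
- lamp_button_top (a point): centre of the top face of the green button, 30 mm diameter, 92 mm above the table, standing 10 mm proud of its black housing (46 mm diameter); pressed straight down.
- dish_a: clear culture dish, 90 mm diameter, 14 mm high, loose; origin: centre of its underside. Leave alone.
- dish_b: clear culture dish like dish_a, loose; origin: centre of its underside. Leave alone.
- jar: amber jar, 52 mm diameter, 75 mm high, loose; origin: centre of its underside. Leave alone.
- beaker: white plastic beaker, 66 mm diameter, 75 mm high, loose; origin: centre of its underside. Leave alone.
- tweezers: steel tweezers lying along their x axis, 123 mm long, 7 mm high, loose; origin: under the middle. Leave alone.
- marker: marker pen lying along its x axis, 121 mm long, 14 mm thick, loose; origin: under the middle. Leave alone.

How it is judged:
By the outcome, as a careful person would: the job done as asked, in the order asked, and still so for the second after the job is handed in, with the robot touching nothing.
It also fails if it takes over 64 s, if anything falls off the work surface, if the arm or the gripper's body presses on something with over 40 N, if the wrist force passes 120 N, or if a joint passes its speed limit or range.

### The arm

A 6-joint arm with a two-finger parallel gripper is mounted at the origin on the work surface. World frame = base frame: x ahead of the robot, y to its left, z up, the work surface at z = 0. Lengths are in m, angles in rad, forces in N, time in s.
With the tool pointing down it reaches from about 0.425 to 1.125 m from the base axis. Payload 14.9 kg.
Tool frame: the origin (TCP) lies midway between the tips of the shut fingers; the grasp point (between the pads) lies 19 mm behind it; z points along the fingers, y is the line along which they close (so a half turn about z gives the same grasp; the last joint's range is limited). The gripper opens to 91 mm and grips with 3 to 60 N. Pads are 32 mm wide; open, the fingers measure 118 mm over their backs; the gripper's body (76 mm by 178 mm) begins 60 mm behind the grasp point.
Start: joints at [1.316, 0.379, 1.734, -0, 1.028, -0.033], TCP at [0.154, 0.683, 0.214] pointing down, gripper open.
Joint ranges: [-2.77, 2.77], [-0.74, 2.19], [0, 2.66], [-1.06, 4.2], [0.31, 2.87], [-3.08, 3.08]. Speed limits (rad/s): [1.89, 1.89, 2.39, 3.14, 3.14, 3.14].

### API

Orientations are given as a unit quaternion [w, x, y, z].
In Python, from workcell import read_state, get_image, calibration, job_done, look_for, trace gives the robot as it stands.
- The arm moves only by the tool servo_tool, never from a script. Its argument "increments" is a list of rows, each a list of 7 numbers: the shift along the tool's x, y, z as a fraction of full scale, then the turn, a rotation vector about the tool's x, y, z as a fraction of full scale, then the opening, from -1 (shut) to 1 (fully open). In form: [[dx, dy, dz, wx, wy, wz, jaw], ...]. A call has 1 to 5 rows; each row shifts and turns the commanded pose from where the row before left it, along the tool's axes as they then stand; what a row does not reach is not made up. Full scale, the value 1, is 2.5 cm for a shift and 4 degrees for a turn. A row lasts 1/10 s, in which the tool goes at most 50 mm and 8.59 degrees, less where a joint would pass 70% of its speed; a pose out of reach is approached as far as the arm can. A call with a number of a shift or a turn outside -1 to 1 is refused whole. A call with a gripper value outside its range is refused whole. The fingers move at their own pace and stop on an object; "grip_force" is the grip in N (left out, the last holds). Time passes only in rows, so rows that do not move let the fingers close. It gives the time, the measured TCP pose, the force, the opening and the grip force at its end, in the units of the state.
- read_state(): the state, without advancing time (a new reading comes with each control period).
- get_image(name): name is "side" or "top" or "wrist"; returns (picture, depth): 384x512x3 uint8, red, green, blue; 384x512 float32, m along the optical axis (not along the pixel's ray), 0 where there is no reading.
- calibration(name): a dict with "intrinsics" (3x3 intrinsics, pixels), "k1" (the pictures are not rectified: a ray, as slopes to the right and down, at radius r is drawn at 1 + k1 r^2 times it, then the intrinsics apply), "eye" and "orientation" of the camera in the world; the wrist camera has in their place "hand_eye" (4x4, takes a point from camera to tool coordinates, whose origin is the TCP and whose axes are the flange's). Camera axes: x right, y down, z forward; pixel columns grow to the right and rows downward; lengths in m; the calibration is good to about 2 mm. A picture is of the moment at which its call begins: read the wrist's pose just before it. calibration takes no time and is no camera call.
- job_done(): hands the job in; it is judged then, once.
Trained networks look in the newest picture that a camera, given by its name, has taken for a name from the list of things; names that differ only in an ending like _2 or _b are one class to them, and where a whole thing is asked for, a point or a joint stands for the part that bears it (a point fixed in the world has none). Each returns a list of dicts, best first, with "p" (0 to 1); they miss things now and then, are a little off and sometimes report something else, mostly with a low value. They report only what shows in the picture. A call takes as long as a camera call.
- look_for(camera, name): "location" ([x, y, z] in m, in world coordinates, good to about 4 mm: the middle of the surface that is visible of it).
- trace(camera, name): "region" (384x512 bool, what is visible of it).
The state is a dict: "time": time; "joint_pos": joint angles; "joint_vel": joint speeds; "tau": joint torques, N m; "tool_pos": TCP position; "orientation": TCP orientation; "contact_force": force on the tool from outside, world axes, zero at the start; "moment": the same for the moment, N m; "finger_gap": finger opening in m; "gripper_force": force on a finger pad.
Only numpy, scipy, OpenCV 4.12 (cv2) and the standard library are available. Lean on these libraries where they do the work, as an engineer would, in place of code of your own. Each camera call takes 0.05 s, during which the arm holds its last target. There are 200 camera calls.

## Working session

There is one attempt and no reset: what is moved stays moved. The work goes in short steps, Python scripts to look and compute and a tool call to move; the robot and the scene stay as the last step left them, time stands still between calls to the robot, and variables do not carry over. Pictures are saved under pics/ and viewed, at most 10 in all, crops included, and the job is handed in when it is done.

Besides the shell and the picture viewer there is one more tool, called after "Call:" by a JSON object that holds its "op" and its "data". servo_tool: Moves the arm, as the interface text tells. Shift numbers are shares of 2.5 cm and turn numbers shares of 4 degrees, none past 1 either way. Its arguments: {"type":"object","properties":{"increments":{"type":"array","items":{"type":"array","items":{"type":"number"}}},"grip_force":{"type":"number"}},"required":["increments"]}

```bash
mkdir -p pics
cat > h.py <<'E'
import numpy as np, cv2
from workcell import *
from scipy.spatial.transform import Rotation as R
def rot(q): return R.from_quat([q[1],q[2],q[3],q[0]]).as_matrix()
def campose(name):
    c=calibration(name); K=np.array(c["intrinsics"])
    if "hand_eye" in c:
        s=read_state(); T=np.eye(4); T[:3,:3]=rot(s["orientation"]); T[:3,3]=s["tool_pos"]
        T=T@np.array(c["hand_eye"]); return K,c["k1"],T[:3,:3],T[:3,3]
    o=np.array(c["orientation"]); o=rot(o) if o.size==4 else o
    return K,c["k1"],o,np.array(c["eye"])
def ray(P,u,v):
    K,k1,Rm,t=P
    d=cv2.undistortPoints(np.array([[[u,v]]],float),K,np.array([k1,0,0,0.]))[0,0]
    return Rm@np.array([d[0],d[1],1]),t
def atz(P,u,v,z):
    d,t=ray(P,u,v); return t+d*(z-t[2])/d[2]
def cloud(P,dep,mask):
    K,k1,Rm,t=P; v,u=np.nonzero(mask&(dep>0))
    d=cv2.undistortPoints(np.stack([u,v],1)[:,None].astype(float),K,np.array([k1,0,0,0.]))[:,0]
    z=dep[v,u]; return (Rm@(np.c_[d,np.ones(len(d))]*z[:,None]).T).T+t
E
python3 - <<'E'
from h import *
np.set_printoptions(precision=4,suppress=True)
ims=[]
for n in("top","side"):
    im,d=get_image(n); ims.append(im)
    np.savez(n,im=im,d=d)
    for o in("controller","dial_hub","fin_end","lamp_button_top","jar","beaker","dish_a","tweezers","marker"):
        print(n,o,[(np.round(r["location"],3).tolist(),round(r["p"],2)) for r in look_for(n,o)[:3]])
cv2.imwrite("pics/a.png",cv2.resize(np.hstack(ims)[:,:,::-1],(800,300)))
cv2.imwrite("pics/top.png",cv2.resize(ims[0],(800,600))[:,:,::-1])
s=read_state();print(s["tool_pos"],s["orientation"],s["contact_force"],s["time"],rot(s["orientation"]))
print(calibration("top"),calibration("wrist"))
E
```

```text
top controller [([0.512, -0.16, 0.069], 0.87)]
top dial_hub [([0.51, -0.121, 0.085], 0.55)]
top fin_end [([0.513, -0.123, 0.083], 0.72)]
top lamp_button_top [([0.526, -0.242, 0.094], 0.6)]
top jar [([0.533, -0.37, 0.068], 0.75), ([0.393, -0.27, 0.009], 0.2)]
top beaker [([0.528, 0.028, 0.02], 0.6), ([0.681, -0.079, 0.01], 0.27)]
top dish_a [([0.681, -0.081, 0.006], 0.94), ([0.685, -0.245, 0.009], 0.76), ([0.515, -0.124, 0.087], 0.73)]
top tweezers [([0.516, -0.121, 0.084], 0.64), ([0.362, -0.117, 0.004], 0.6)]
top marker [([0.393, -0.268, 0.011], 0.63), ([0.528, 0.029, 0.02], 0.53)]
side controller [([0.496, -0.205, 0.071], 0.78)]
side dial_hub [([0.506, -0.134, 0.084], 0.79)]
side fin_end []
side lamp_button_top [([0.521, -0.245, 0.091], 0.63)]
side jar [([0.52, -0.389, 0.067], 0.93)]
side beaker [([0.516, 0.016, 0.056], 0.91)]
side dish_a [([0.686, -0.249, 0.009], 0.76), ([0.682, -0.085, 0.006], 0.59)]
side tweezers [([0.365, -0.129, 0.01], 0.6)]
side marker [([0.394, -0.267, 0.012], 0.65)]
[0.154  0.6829 0.2139] [-0.      0.1107  0.9939  0.    ] [-0.5495  0.3506  0.5059] 1.0 [[-0.9755  0.22   -0.    ]
 [ 0.22    0.9755  0.    ]
 [ 0.      0.     -1.    ]]
{'intrinsics': array([[430.6577,   0.    , 254.5804],
       [  0.    , 430.6577, 191.5672],
       [  0.    ,   0.    ,   1.    ]]), 'k1': -0.0063113522538929285, 'eye': array([0.4647, 0.0465, 1.02  ]), 'orientation': array([-0.0444,  0.7075, -0.7046,  0.0316])} {'intrinsics': array([[330.1764,   0.    , 255.3038],
       [  0.    , 330.1764, 186.7762],
       [  0.    ,   0.    ,   1.    ]]), 'k1': -0.05078086646894548, 'hand_eye': array([[ 0.0002, -0.9577, -0.2876,  0.0818],
       [ 1.    ,  0.    ,  0.0004,  0.001 ],
       [-0.0004, -0.2876,  0.9577, -0.1703],
       [ 0.    ,  0.    ,  0.    ,  1.    ]])}
```

View pics/top.png

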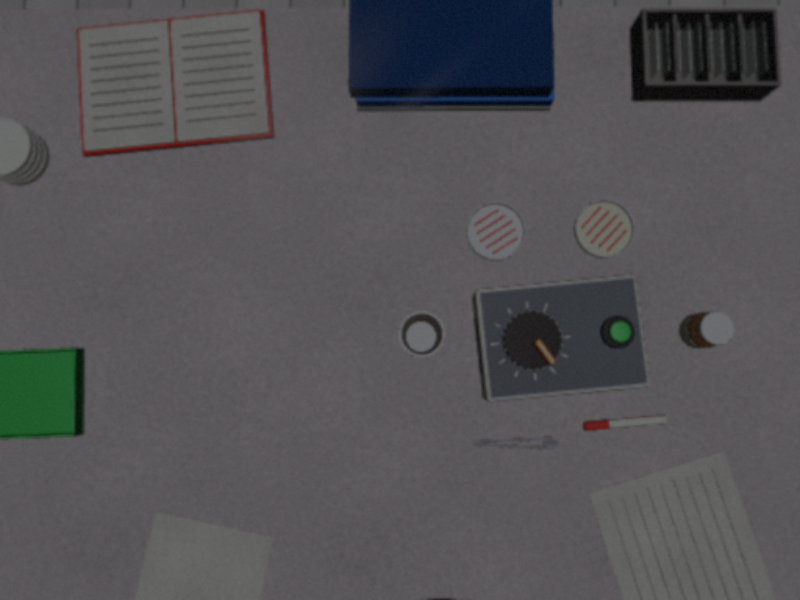

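View pics/a.png

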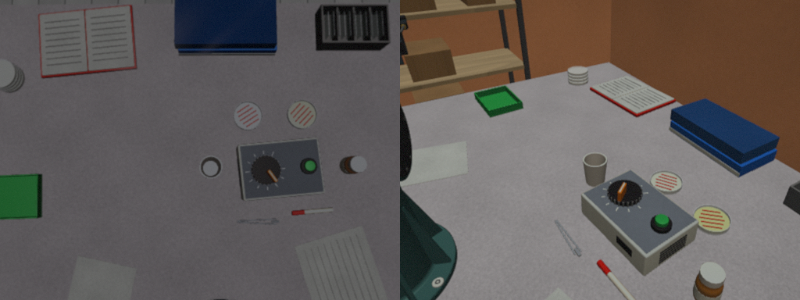

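The top view (800×600) shows the dial at about (532,340), with the orange fin pointing down-right to (552,361). The green button is at (620,331), and the beaker (421,334) and jar (710,328) stand beside the box. Next I'll measure the box pose.

Run:
```python
from h import *
np.set_printoptions(precision=4,suppress=True)
for n in("top","side"):
    z=np.load(n+".npz"); im,d=z["im"],z["d"]; P=campose(n)
    hsv=cv2.cvtColor(im,cv2.COLOR_RGB2HSV); H,S,V=cv2.split(hsv)
    full=cloud(P,d,np.ones(d.shape,bool))
    m=(np.abs(full[:,2]-.07)<.006)&(np.hypot(full[:,0]-.51,full[:,1]+.16)<.16)&(np.abs(full[:,1]+.16)<.15)
    c,s,a=cv2.minAreaRect((full[m][:,:2]*1000).astype(np.float32)); print(n,"rect",c,s,a,m.sum())
    v,u=np.mgrid[:384,:512]
    for nm,mk,zz in(("fin",(H>4)&(H<18)&(S>110),.112),("green",(H>45)&(H<80)&(S>110),.092)):
        vv,uu=np.nonzero(mk)
        p=np.array([atz(P,a,b,zz) for a,b in zip(uu,vv)])
        k=np.hypot(p[:,0]-.52,p[:,1]+.17)<.13; p=p[k]
        print(nm,k.sum(),p.mean(0)); 
        c,s,a=cv2.minAreaRect((p[:,:2]*1000).astype(np.float32)); print(c,s,a)
        print(np.linalg.svd(p[:,:2]-p[:,:2].mean(0),full_matrices=0)[2][0])
```

```text
top rect (514.9423828125, -166.98806762695312) (160.0933837890625, 230.36068725585938) 5.723745346069336 6043
fin 64 [ 0.4936 -0.1315  0.112 ]
(493.2226867675781, -133.000732421875) (38.106719970703125, 12.87126636505127) 38.070926666259766
[-0.7951 -0.6065]
green 160 [ 0.5222 -0.2413  0.092 ]
(521.7550048828125, -241.310791015625) (28.29970932006836, 29.287919998168945) 44.35592269897461
[ 0.1036 -0.9946]
side rect (517.1185913085938, -169.5779266357422) (160.21617126464844, 231.87696838378906) 5.329617977142334 6819
fin 182 [ 0.4855 -0.1522  0.112 ]
(500.99468994140625, -188.47354125976562) (136.44078063964844, 98.08531188964844) 40.29887771606445
[-0.6938 -0.7202]
green 260 [ 0.5199 -0.2482  0.092 ]
(520.5415649414062, -247.8405303955078) (34.78995132446289, 30.936786651611328) 58.77946090698242
[-0.7112 -0.703 ]
```

Call:
{"op": "servo_tool", "data": {"increments": [[-0.92,-0.475,0,0,0,0,-1],[-0.92,-0.475,0,0,0,0,-1],[-0.92,-0.475,0,0,0,0,-1],[-0.92,-0.475,0,0,0,0,-1],[-0.92,-0.475,0,0,0,0,-1]], "grip_force": 20}}

```text
time: 1.5
tool_pos: [0.2538, 0.599, 0.214]
orientation: [0.0, 0.111, 0.994, 0.0]
contact_force: [0.2, 0.4, -0.5]
finger_gap: 0.0538
gripper_force: 0.0
```

Call:
{"op": "servo_tool", "data": {"increments": [[-0.92,-0.475,0,0,0,0,-1],[-0.92,-0.475,0,0,0,0,-1],[-0.92,-0.475,0,0,0,0,-1],[-0.92,-0.475,0,0,0,0,-1],[-0.92,-0.475,0,0,0,0,-1]]}}

```text
time: 2.0
tool_pos: [0.353, 0.5157, 0.214]
orientation: [0.0, 0.111, 0.994, 0.0]
contact_force: [0.9, 0.7, -0.3]
finger_gap: 0.0144
gripper_force: 0.0
```

Call:
{"op": "servo_tool", "data": {"increments": [[-0.92,-0.475,0,0,0,0,-1],[-0.92,-0.475,0,0,0,0,-1],[-0.92,-0.475,0,0,0,0,-1],[-0.92,-0.475,0,0,0,0,-1],[-0.92,-0.475,0,0,0,0,-1]]}}

```text
time: 2.5
tool_pos: [0.4522, 0.4325, 0.2141]
orientation: [0.0, 0.111, 0.994, 0.0]
contact_force: [0.5, 0.0, -0.1]
finger_gap: 0.0006
gripper_force: 0.0
```

Call:
{"op": "servo_tool", "data": {"increments": [[-0.92,-0.475,0,0,0,0,-1],[-0.92,-0.475,0,0,0,0,-1],[-0.92,-0.475,0,0,0,0,-1],[-0.92,-0.475,0,0,0,0,-1],[-0.92,-0.475,0,0,0,0,-1]]}}

```text
time: 3.0
tool_pos: [0.5513, 0.3492, 0.214]
orientation: [0.0, 0.111, 0.994, 0.0]
contact_force: [0.2, 0.8, 0.3]
finger_gap: 0.0004
gripper_force: 0.0
```

Call:
{"op": "servo_tool", "data": {"increments": [[-0.15,-0.98,0,0,0,0,-1],[-0.15,-0.98,0,0,0,0,-1],[-0.15,-0.98,0,0,0,0,-1],[-0.15,-0.98,0,0,0,0,-1],[-0.15,-0.98,0,0,0,0,-1]]}}

```text
time: 3.5
tool_pos: [0.5417, 0.2254, 0.214]
orientation: [0.0, 0.111, 0.994, 0.0]
contact_force: [0.7, -0.3, 0.0]
finger_gap: 0.0002
gripper_force: 0.0
```

Call:
{"op": "servo_tool", "data": {"increments": [[-0.15,-0.98,0,0,0,0,-1],[-0.15,-0.98,0,0,0,0,-1],[-0.15,-0.98,0,0,0,0,-1],[-0.15,-0.98,0,0,0,0,-1],[-0.15,-0.98,0,0,0,0,-1]]}}

```text
time: 4.0
tool_pos: [0.533, 0.1018, 0.2141]
orientation: [0.0, 0.111, 0.994, 0.0]
contact_force: [0.6, 0.3, -0.2]
finger_gap: 0.0005
gripper_force: 0.0
```

Call:
{"op": "servo_tool", "data": {"increments": [[-0.15,-0.98,0,0,0,0,-1],[-0.15,-0.98,0,0,0,0,-1],[-0.15,-0.98,0,0,0,0,-1],[-0.15,-0.98,0,0,0,0,-1],[-0.15,-0.98,0,0,0,0,-1]]}}

```text
time: 4.5
tool_pos: [0.5244, -0.0219, 0.2141]
orientation: [0.0, 0.111, 0.994, 0.0]
contact_force: [-0.4, -0.5, 0.4]
finger_gap: 0.0003
gripper_force: 0.0
```

Call:
{"op": "servo_tool", "data": {"increments": [[0,0,0,0,0,1,-1],[0,0,0,0,0,1,-1],[0,0,0,0,0,1,-1],[0,0,0,0,0,1,-1],[0,0,0,0,0,1,-1]]}}

```text
time: 5.0
tool_pos: [0.5245, -0.0209, 0.214]
orientation: [0.0, 0.283, 0.959, 0.0]
contact_force: [-0.0, 0.2, -0.3]
finger_gap: 0.0006
gripper_force: 0.0
```

Call:
{"op": "servo_tool", "data": {"increments": [[0,0,0,0,0,1,-1],[0,0,0,0,0,1,-1],[0,0,0,0,0,1,-1],[0,0,0,0,0,1,-1],[0,0,0,0,0,1,-1]]}}

```text
time: 5.5
tool_pos: [0.5245, -0.0209, 0.214]
orientation: [0.0, 0.445, 0.895, 0.0]
contact_force: [0.0, -0.2, -0.2]
finger_gap: 0.0008
gripper_force: 0.0
```

Call:
{"op": "servo_tool", "data": {"increments": [[0,0,0,0,0,0.43,-1],[0,0,0,0,0,0,-1],[0,0,0,0,0,0,-1]]}}

```text
time: 5.8
tool_pos: [0.5245, -0.0209, 0.214]
orientation: [0.0, 0.457, 0.89, 0.0]
contact_force: [-0.0, 0.4, 0.4]
finger_gap: 0.0002
gripper_force: 0.0
```

Run:
```python
from h import *
np.set_printoptions(precision=4,suppress=True)
P=campose("wrist"); im,d=get_image("wrist"); np.savez("w1",im=im,d=d)
cv2.imwrite("pics/w1.png",im[:,:,::-1])
full=cloud(P,d,np.ones(d.shape,bool))
v,u=np.nonzero(d>0); H,S,V=cv2.split(cv2.cvtColor(im,cv2.COLOR_RGB2HSV))
near=(np.hypot(full[:,0]-.5116,full[:,1]+.1232)<.055)
fin=near&(full[:,2]>.103)&(full[:,2]<.125)
q=full[fin]; print("fin",fin.sum(),q.mean(0) if fin.sum() else 0)
if fin.sum()>10: print(cv2.minAreaRect((q[:,:2]*1000).astype(np.float32)))
disc=near&(np.abs(full[:,2]-.085)<.006); print("disc",disc.sum(),cv2.minEnclosingCircle((full[disc][:,:2]*1000).astype(np.float32)) if disc.sum() else 0)
bt=(np.hypot(full[:,0]-.523,full[:,1]+.243)<.03)&(np.abs(full[:,2]-.092)<.005); print("btn",bt.sum(),full[bt].mean(0) if bt.sum() else 0)
top=(np.abs(full[:,2]-.07)<.005)&(np.abs(full[:,0]-.515)<.11)&(np.abs(full[:,1]+.168)<.14)
print("rect",cv2.minAreaRect((full[top][:,:2]*1000).astype(np.float32)))
```

```text
fin 217 [ 0.4866 -0.1373  0.1092]
((487.9163513183594, -138.0827178955078), (20.90920639038086, 8.576560974121094), 37.256744384765625)
disc 2111 ((511.5154724121094, -120.74771881103516), 41.637630462646484)
btn 162 [ 0.5179 -0.2315  0.0902]
rect ((515.9794921875, -165.65966796875), (159.20864868164062, 229.64260864257812), 5.688114166259766)
```

View pics/w1.png

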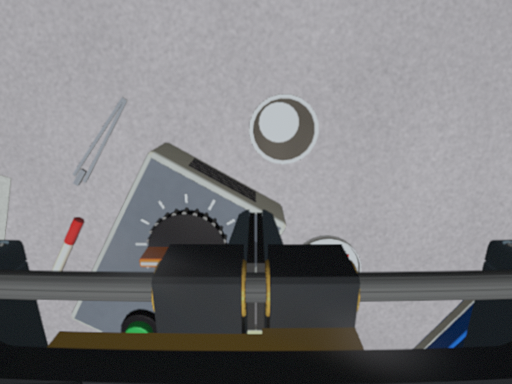

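The wrist view shows the dial at (187,235), the fin end at (155,255) and the shut fingertips at (255,212). These fixes agree with the top view, putting the hub near (0.5117, -0.1215). I'll move to the start position behind the fin, then down.

Call:
{"op": "servo_tool", "data": {"increments": [[-0.9,-0.76,0,0,0,0,-1],[-0.9,-0.76,0,0,0,0,-1],[-0.9,-0.76,0,0,0,0,-1],[-0.9,-0.76,0,0,0,0,-1],[-0.9,-0.76,0,0,0,0,-1]]}}

```text
time: 6.35
tool_pos: [0.5125, -0.1688, 0.214]
orientation: [0.0, 0.457, 0.89, 0.0]
contact_force: [-0.1, -0.2, -0.5]
finger_gap: 0.0007
gripper_force: 0.0
```

Call:
{"op": "servo_tool", "data": {"increments": [[0,0,0.8,0,0,0,-1],[0,0,0.8,0,0,0,-1],[0,0,0.8,0,0,0,-1],[0,0,0.4,0,0,0,-1],[0,0,0,0,0,0,-1]]}}

```text
time: 6.85
tool_pos: [0.512, -0.1674, 0.1428]
orientation: [-0.001, 0.457, 0.889, -0.0]
contact_force: [-0.2, -0.2, 0.8]
finger_gap: 0.0006
gripper_force: 0.0
```

Run:
```python
from h import *
im,d=get_image("side"); c=im[190:320,180:400] ; cv2.imwrite("pics/s1.png",cv2.resize(c,(780,460))[:,:,::-1])
```

```text
(no output)
```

View pics/s1.png

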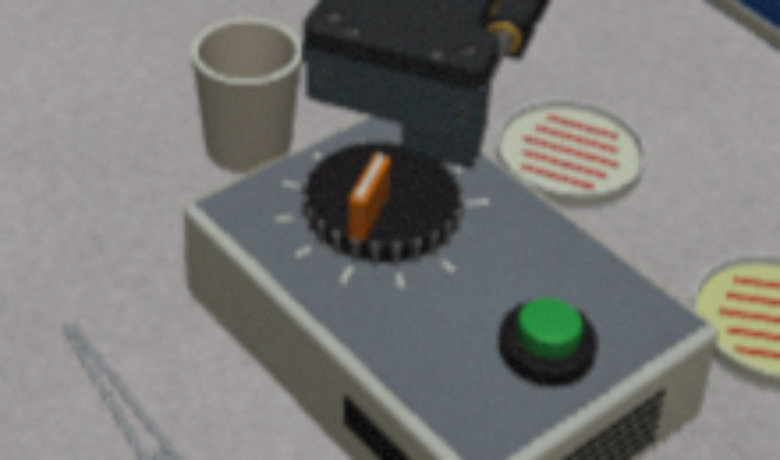

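Run:
```python
from h import *
K,k1,Rm,t=campose("side"); s=read_state(); print(s["tool_pos"],s["orientation"],s["joint_pos"],s["contact_force"])
def pj(p):
    q,_=cv2.projectPoints(np.array([p],float),cv2.Rodrigues(Rm.T)[0],-Rm.T@t,K,np.array([k1,0,0,0.])); u,v=q[0,0]; return (u-180)/220*780,(v-190)/130*460
print(pj(s["tool_pos"]),pj([.5117,-.1215,.085]),pj([.5233,-.2415,.092]), pj([.5117-.0325,-.1215-.0233,.112]))
```

```text
[ 0.51260899 -0.1675653   0.14386722] [-3.93696633e-04  4.57133291e-01  8.89398109e-01 -4.51155148e-05] [-3.59155916e-01  2.29425927e-01  2.09114016e+00  1.64109800e-06
  8.21819114e-01 -9.80414644e-01] [ 0.11952769 -0.06343774  0.39936197]
(np.float64(437.3263693459294), np.float64(146.39115378274766)) (np.float64(375.86040481049884), np.float64(185.07516861242377)) (np.float64(544.1718334687305), np.float64(313.90366427756084)) (np.float64(349.8127554583011), np.float64(193.8063481574939))
```

Call:
{"op": "servo_tool", "data": {"increments": [[0,0,0.6,0,0,0,-1],[0,0,0.6,0,0,0,-1],[0,0,0.5,0,0,0,-1],[0,0,0.18,0,0,0,-1],[0,0,0,0,0,0,-1]]}}

```text
time: 7.4
tool_pos: [0.5122, -0.1675, 0.096]
orientation: [-0.001, 0.457, 0.889, -0.0]
contact_force: [0.3, 0.0, -0.2]
finger_gap: 0.0001
gripper_force: 0.0
```

Call:
{"op": "servo_tool", "data": {"increments": [[0.12,0,0,0,0,0,-1],[0.12,0,0,0,0,0,-1],[0.12,0,0,0,0,0,-1],[0.1,0,0,0,0,0,-1],[0,0,0,0,0,0,-1]]}}

```text
time: 7.9
tool_pos: [0.5058, -0.158, 0.0971]
orientation: [0.0, 0.457, 0.889, 0.0]
contact_force: [0.4, -0.3, 0.2]
finger_gap: 0.0004
gripper_force: 0.0
```

Call:
{"op": "servo_tool", "data": {"increments": [[0.05,0,0,0,0,0,-1],[0.05,0,0,0,0,0,-1],[0.05,0,0,0,0,0,-1],[0.05,0,0,0,0,0,-1],[0,0,0,0,0,0,-1]]}}

```text
time: 8.4
tool_pos: [0.5031, -0.1544, 0.097]
orientation: [0.0, 0.457, 0.889, -0.0]
contact_force: [-0.2, -4.8, -0.1]
finger_gap: 0.0008
gripper_force: 1.8
```

Run:
```python
from h import *
s=read_state(); print(s["contact_force"],s["moment"])
im,d=get_image("side"); c=im[190:320,180:400] ; cv2.imwrite("pics/s2.png",cv2.resize(c,(780,460),interpolation=cv2.INTER_CUBIC)[:,:,::-1])
```

```text
[-0.20799311 -4.78445037 -0.08374093] [-0.87663246  0.02091134 -0.04718554]
```

View pics/s2.png

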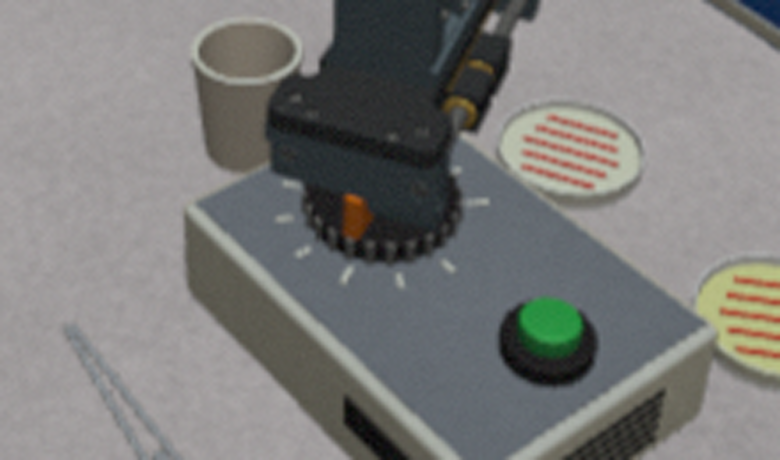

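The fingertip now lies against the inner part of the fin, at (375,215) in the crop, and the fin has barely turned. I'll start the arc and shift slightly outward for more leverage.

Call:
{"op": "servo_tool", "data": {"increments": [[-0.06,0,0,0,0,0,-1],[0,-0.1,0,0,0,0,-1],[0,-0.1,0,0,0,0,-1],[0.04,0,0,0,0,0,-1],[0,0,0,0,0,0,-1]]}}

```text
time: 8.95
tool_pos: [0.4991, -0.1576, 0.0969]
orientation: [-0.0, 0.457, 0.889, -0.0]
contact_force: [0.5, -2.4, -0.7]
finger_gap: 0.0006
gripper_force: 0.8
```

Call:
{"op": "servo_tool", "data": {"increments": [[0.0438,-0.0286,0,0,0,0.5,-1],[0.0438,-0.0286,0,0,0,0.5,-1],[0.0438,-0.0286,0,0,0,0.5,-1],[0.0438,-0.0286,0,0,0,0.5,-1],[0.0438,-0.0286,0,0,0,0.5,-1]]}}

```text
time: 9.45
tool_pos: [0.4934, -0.1549, 0.097]
orientation: [0.0, 0.534, 0.846, -0.0]
contact_force: [-0.5, -3.0, -0.6]
finger_gap: 0.0005
gripper_force: 1.5
```

Call:
{"op": "servo_tool", "data": {"increments": [[0.0438,-0.0286,0,0,0,0.5,-1],[0.0438,-0.0286,0,0,0,0.5,-1],[0.0438,-0.0286,0,0,0,0.5,-1],[0.0438,-0.0286,0,0,0,0.5,-1],[0.0438,-0.0286,0,0,0,0.5,-1]]}}

```text
time: 9.95
tool_pos: [0.488, -0.1508, 0.0969]
orientation: [-0.0, 0.605, 0.796, 0.0]
contact_force: [0.4, 0.5, 0.5]
finger_gap: 0.0005
gripper_force: 0.0
```

Call:
{"op": "servo_tool", "data": {"increments": [[0.0438,-0.0286,0,0,0,0.5,-1],[0.0438,-0.0286,0,0,0,0.5,-1],[0.0438,-0.0286,0,0,0,0.5,-1],[0.0438,-0.0286,0,0,0,0.5,-1],[0.0438,-0.0286,0,0,0,0.5,-1]]}}

```text
time: 10.45
tool_pos: [0.4835, -0.1463, 0.0969]
orientation: [0.0, 0.672, 0.74, -0.0]
contact_force: [0.5, -1.9, -0.8]
finger_gap: 0.0004
gripper_force: 1.3
```

Call:
{"op": "servo_tool", "data": {"increments": [[0.0438,-0.0286,0,0,0,0.5,-1],[0.0438,-0.0286,0,0,0,0.5,-1],[0.0438,-0.0286,0,0,0,0.5,-1],[0.0438,-0.0286,0,0,0,0.5,-1],[0.0438,-0.0286,0,0,0,0.5,-1]]}}

```text
time: 10.95
tool_pos: [0.4798, -0.141, 0.0969]
orientation: [0.0, 0.734, 0.679, -0.0]
contact_force: [1.5, -2.6, -0.6]
finger_gap: 0.0004
gripper_force: 0.8
```

Call:
{"op": "servo_tool", "data": {"increments": [[0.0438,-0.0286,0,0,0,0.5,-1],[0.0438,-0.0286,0,0,0,0.5,-1],[0.0438,-0.0286,0,0,0,0.5,-1],[0.0438,-0.0286,0,0,0,0.5,-1],[0.0438,-0.0286,0,0,0,0.5,-1]]}}

```text
time: 11.45
tool_pos: [0.4769, -0.1349, 0.0969]
orientation: [-0.0, 0.791, 0.612, -0.0]
contact_force: [-0.1, 0.1, 0.2]
finger_gap: 0.0002
gripper_force: 0.0
```

Call:
{"op": "servo_tool", "data": {"increments": [[0.0438,-0.0286,0,0,0,0.5,-1],[0.0438,-0.0286,0,0,0,0.5,-1],[0.0438,-0.0286,0,0,0,0.5,-1],[0.0438,-0.0286,0,0,0,0.5,-1],[0.0438,-0.0286,0,0,0,0.5,-1]]}}

```text
time: 11.95
tool_pos: [0.4753, -0.1287, 0.0969]
orientation: [0.0, 0.841, 0.541, -0.0]
contact_force: [-0.6, -4.1, -0.2]
finger_gap: 0.0006
gripper_force: 1.4
```

Run:
```python
from h import *
im,d=get_image("side"); c=im[190:320,180:400] ; cv2.imwrite("pics/s3.png",cv2.resize(c,(780,460),interpolation=cv2.INTER_CUBIC)[:,:,::-1])
```

```text
(no output)
```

View pics/s3.png

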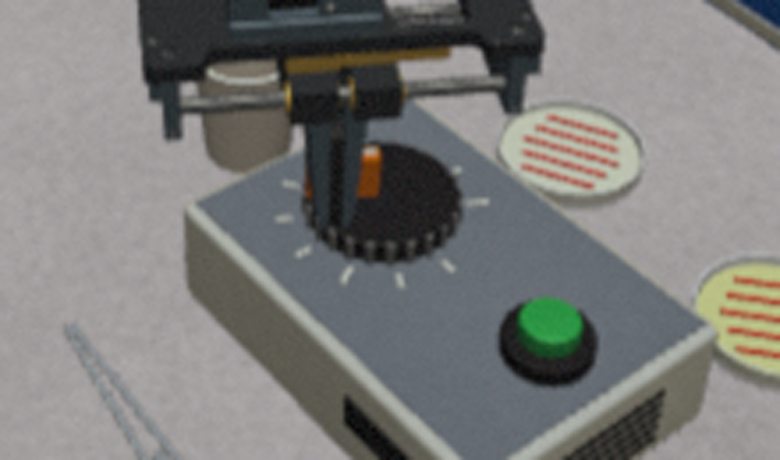

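After 60°, the fin is at two clicks: its inner end shows at (372,175) and it points left behind the finger. I'll go on.

Call:
{"op": "servo_tool", "data": {"increments": [[0.0438,-0.0286,0,0,0,0.5,-1],[0.0438,-0.0286,0,0,0,0.5,-1],[0.0438,-0.0286,0,0,0,0.5,-1],[0.0438,-0.0286,0,0,0,0.5,-1],[0.0438,-0.0286,0,0,0,0.5,-1]]}}

```text
time: 12.5
tool_pos: [0.4748, -0.1222, 0.0969]
orientation: [0.0, 0.885, 0.466, -0.0]
contact_force: [-0.2, -0.7, -0.1]
finger_gap: 0.0006
gripper_force: 0.5
```

Call:
{"op": "servo_tool", "data": {"increments": [[0.0438,-0.0286,0,0,0,0.5,-1],[0.0438,-0.0286,0,0,0,0.5,-1],[0.0438,-0.0286,0,0,0,0.5,-1],[0.0438,-0.0286,0,0,0,0.5,-1],[0.0438,-0.0286,0,0,0,0.5,-1]]}}

```text
time: 13.0
tool_pos: [0.4753, -0.1155, 0.0969]
orientation: [-0.0, 0.922, 0.387, -0.0]
contact_force: [-0.3, 0.8, 0.3]
finger_gap: 0.0006
gripper_force: 0.0
```

Call:
{"op": "servo_tool", "data": {"increments": [[0.0438,-0.0286,0,0,0,0.5,-1],[0.0438,-0.0286,0,0,0,0.5,-1],[0.0438,-0.0286,0,0,0,0.5,-1],[0.0438,-0.0286,0,0,0,0.5,-1],[0.0438,-0.0286,0,0,0,0.5,-1]]}}

```text
time: 13.5
tool_pos: [0.477, -0.1094, 0.0969]
orientation: [-0.0, 0.952, 0.305, -0.0]
contact_force: [-1.5, -3.2, 1.1]
finger_gap: 0.0005
gripper_force: 1.3
```

Call:
{"op": "servo_tool", "data": {"increments": [[0.0438,-0.0286,0,0,0,0.5,-1],[0.0438,-0.0286,0,0,0,0.5,-1],[0.0438,-0.0286,0,0,0,0.5,-1],[0.0438,-0.0286,0,0,0,0.5,-1],[0.0438,-0.0286,0,0,0,0.5,-1]]}}

```text
time: 14.0
tool_pos: [0.4797, -0.1035, 0.0969]
orientation: [-0.0, 0.975, 0.221, -0.0]
contact_force: [0.0, -1.6, 0.5]
finger_gap: 0.0007
gripper_force: 0.6
```

Call:
{"op": "servo_tool", "data": {"increments": [[0.0438,-0.0286,0,0,0,0.5,-1],[0.0438,-0.0286,0,0,0,0.5,-1],[0,0,0,0,0,0,-1]]}}

```text
time: 14.3
tool_pos: [0.4813, -0.1011, 0.0969]
orientation: [-0.0, 0.982, 0.187, -0.0]
contact_force: [-0.4, -0.1, 0.4]
finger_gap: 0.0003
gripper_force: 0.0
```

Call:
{"op": "servo_tool", "data": {"increments": [[-0.2,0,0,0,0,0,-1],[-0.3,0,0,0,0,0,-1],[0,0,-0.8,0,0,0,-1],[0,0,-0.9,0,0,0,-1],[0,0,-0.9,0,0,0,-1]]}}

```text
time: 14.8
tool_pos: [0.4688, -0.106, 0.1625]
orientation: [-0.0, 0.982, 0.187, -0.0]
contact_force: [0.3, -0.8, -0.1]
finger_gap: 0.0005
gripper_force: 0.0
```

Call:
{"op": "servo_tool", "data": {"increments": [[0,0.97,0,0,0,0,-1],[0,0.97,0,0,0,0,-1],[0,0.97,0,0,0,0,-1],[0,0.97,0,0,0,0,-1],[0,0.97,0,0,0,0,-1]]}}

```text
time: 15.3
tool_pos: [0.5138, -0.2197, 0.1619]
orientation: [-0.0, 0.982, 0.187, -0.0]
contact_force: [-0.3, 0.7, -0.2]
finger_gap: 0.0004
gripper_force: 0.0
```

Call:
{"op": "servo_tool", "data": {"increments": [[0,0.97,0,0,0,0,-1],[0,0,0,0,0,0,-1],[0,0,0,0,0,0,-1]]}}

```text
time: 15.6
tool_pos: [0.5224, -0.2413, 0.1616]
orientation: [-0.0, 0.982, 0.187, -0.0]
contact_force: [-0.6, -0.2, -0.3]
finger_gap: 0.0002
gripper_force: 0.0
```

Run:
```python
from h import *
print(read_state()["tool_pos"])
im,_=get_image("top"); im2,_=get_image("side")
a=cv2.resize(im[160:270,290:430],(400,314),interpolation=cv2.INTER_CUBIC);b=cv2.resize(im2[190:320,180:400],(400,314),interpolation=cv2.INTER_CUBIC)
cv2.imwrite("pics/s4.png",np.hstack([a,b])[:,:,::-1])
P=campose("top");H,S,V=cv2.split(cv2.cvtColor(im,cv2.COLOR_RGB2HSV)); vv,uu=np.nonzero((H>4)&(H<18)&(S>110))
p=np.array([atz(P,a,b,.112) for a,b in zip(uu,vv)]);p=p[np.hypot(p[:,0]-.5117,p[:,1]+.1215)<.06][:,:2]
m=p.mean(0)-[.5117,-.1215];print(len(p),m,np.degrees(np.arctan2(m[1],m[0])),np.linalg.svd(p-p.mean(0),full_matrices=0)[2][0])
```

```text
[ 0.52243102 -0.24125237  0.16163887]
54 [-0.00408824  0.02295657] 100.09770842615694 [ 0.13912561 -0.99027474]
```

View pics/s4.png

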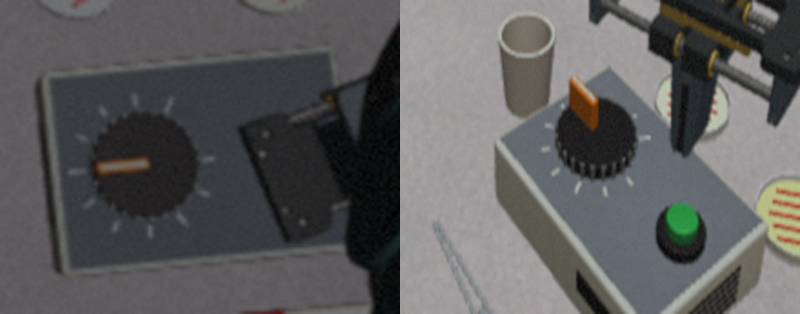

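The fin points left along a tick, at about 97° (95.7° expected), so it has gone exactly four clicks. Now the button.

Call:
{"op": "servo_tool", "data": {"increments": [[0,0,0.8,0,0,0,-1],[0,0,0.8,0,0,0,-1],[0,0,0.7,0,0,0,-1],[0,0,0.35,0,0,0,-1],[0,0,0,0,0,0,-1]]}}

```text
time: 16.2
tool_pos: [0.5224, -0.2404, 0.0948]
orientation: [-0.001, 0.982, 0.187, -0.001]
contact_force: [-0.8, 0.8, 0.6]
finger_gap: 0.0003
gripper_force: 0.0
```

Call:
{"op": "servo_tool", "data": {"increments": [[0,0,0.06,0,0,0,-1],[0,0,0.06,0,0,0,-1],[0,0,0.06,0,0,0,-1],[0,0,0.04,0,0,0,-1],[0,0,0,0,0,0,-1]]}}

```text
time: 16.7
tool_pos: [0.5235, -0.2414, 0.0905]
orientation: [0.0, 0.982, 0.187, 0.0]
contact_force: [1.9, 0.1, 1.8]
finger_gap: 0.0004
gripper_force: 0.9
```

Call:
{"op": "servo_tool", "data": {"increments": [[0,0,0.05,0,0,0,-1],[0,0,0.05,0,0,0,-1],[0,0,0.04,0,0,0,-1],[0,0,0,0,0,0,-1],[0,0,0,0,0,0,-1]]}}

```text
time: 17.2
tool_pos: [0.5235, -0.2413, 0.0868]
orientation: [0.0, 0.982, 0.187, 0.0]
contact_force: [2.6, 0.0, 3.2]
finger_gap: 0.0005
gripper_force: 1.8
```

Call:
{"op": "servo_tool", "data": {"increments": [[0,0,0.02,0,0,0,-1],[0,0,0.02,0,0,0,-1],[0,0,0,0,0,0,-1]]}}

```text
time: 17.5
tool_pos: [0.5235, -0.2413, 0.0861]
orientation: [0.0, 0.982, 0.187, 0.0]
contact_force: [1.0, 0.7, 10.0]
finger_gap: 0.0003
gripper_force: 5.0
```

The force rose to 10 N at z = 0.086, so the button is at its stop. I'll release and move well clear.

Call:
{"op": "servo_tool", "data": {"increments": [[0,0,0.01,0,0,0,-1],[0,0,0,0,0,0,-1],[0,0,0,0,0,0,-1]]}}

```text
time: 17.8
tool_pos: [0.5235, -0.2413, 0.0861]
orientation: [0.0, 0.982, 0.187, 0.0]
contact_force: [0.0, 1.1, 14.6]
finger_gap: 0.0003
gripper_force: 6.8
```

Call:
{"op": "servo_tool", "data": {"increments": [[0,0,-0.1,0,0,0,-1],[0,0,-0.3,0,0,0,-1],[0,0,-0.8,0,0,0,-1],[0,0,-0.9,0,0,0,-1],[0,0,-0.9,0,0,0,-1]]}}

```text
time: 18.3
tool_pos: [0.5223, -0.2408, 0.1609]
orientation: [-0.001, 0.982, 0.187, -0.001]
contact_force: [0.7, -0.3, 0.4]
finger_gap: 0.0004
gripper_force: 0.0
```

Call:
{"op": "servo_tool", "data": {"increments": [[0,0,-0.9,0,0,0,-1],[0,0,-0.9,0,0,0,-1],[0,0,0,0,0,0,-1],[0,0,0,0,0,0,-1],[0,0,0,0,0,0,-1]]}}

```text
time: 18.8
tool_pos: [0.5224, -0.2408, 0.2042]
orientation: [-0.001, 0.982, 0.187, -0.001]
contact_force: [0.5, -0.2, -0.2]
finger_gap: 0.0003
gripper_force: 0.0
```

Run:
```python
from h import *
im,_=get_image("side"); im2,_=get_image("top")
a=cv2.resize(im2[130:300,240:480],(400,284));b=cv2.resize(im[170:340,160:400],(400,284))
cv2.imwrite("pics/s5.png",np.hstack([a,b])[:,:,::-1])
```

```text
(no output)
```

View pics/s5.png

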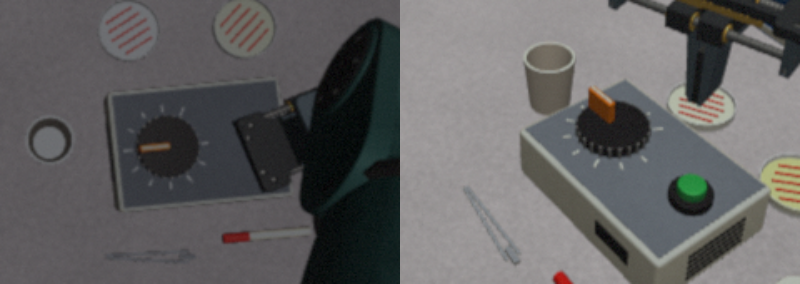

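The fin is still on the fourth tick (150,147), the button is back up (691,190), and everything visible is where it was; the arm is clear.

```bash
python3 -c "
from workcell import *
print(job_done())"
```

```text
the job is handed in; nothing more can be done
None
```

I pushed the dial exactly four clicks clockwise, then pressed the lamp button to its stop and let it spring back; the job was handed in about 19 s into the 64 s limit with the arm clear of everything.

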